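Hold a stage wagon's caster flap at its balance point

TASK

Take the hinged caster flap by its pull bar, swing it up to its over-centre balance point, where the caster's weight stands straight above the hinge pin and the flap would tip neither way, and keep it there so that a stay can be fitted. Finish while still gripping the bar with the flap held still at balance; do not let the flap drop or go over to the far side, and leave the jar, the hammer and the foam block alone.

Things in the scene. Friction and masses are not known exactly. Their poses are not given: they have to be found in the camera images.
- stand: Timber stand fixed to the bench; its place and yaw differ each start. Origin: on the bench, right below the hinge pin; z up, -x towards the side where the flap lies down (roughly to the robot). Two cheeks carry the pin: outer faces 184 mm apart, tops at 105 mm. A rest block (top at 79 mm) 121 to 159 mm from the pin on the -x side; foot 18 mm thick, from x = -180 to +90 mm.
- hinge (a point): Middle of the flap's hinge pin (14 mm thick, level, along y), 85 mm above the bench. Same axes as the stand. The flap balances when caster_weight is straight above this pin.
- flap (a joint): Flap angle in rad: 0 = level on the rest block (the start), growing as the pull bar swings up and over towards the stand's +x; 1.57 = board upright; stops at 2.2. Plywood board 130 mm wide, 12 mm thick, mid-plane through the pin, reaching 160 mm from the pin on the bar's side, 45 mm on the tail's. Hinge friction is slight (0.03 N m): away from balance the flap falls.
- ballast (a point): Centre of the steel ballast bar (28 x 120 x 24 mm) on the flap's tail, 50 mm beyond the pin. It exactly balances the board and the pull bar about the pin, so the caster alone decides where the flap balances.
- pull_bar: Grip of the pull bar on the flap's free end: a round aluminium sleeve 14 mm thick and 84 mm long, parallel to the pin, turning freely on a rod held 55 mm off the board's edge by two side arms. Origin: its middle, 215 mm from the pin in the board's mid-plane, 85 mm above the bench at the start; y along the bar. Pinch it from above at any flap angle, closing at right angles to it.
- caster_weight (a point): Centre of mass of the caster (0.5 to 0.8 kg, iron wheel 60 mm across and 24 mm wide, top 70 mm off the board), bolted tight to the flap's upper face, wheel up. It lies 8 mm from the wheel's axle on the board's side, midway across the flap, 38 mm from the board's mid-plane, 45 to 90 mm from the pin along the board towards the bar: it differs each start. Axes: the flap's.
- paint_jar: White jar with a steel cap, 70 mm in diameter, 90 mm tall, standing to the left of the stand. Origin: centre of its underside. Leave alone.
- hammer: Hammer lying to the right of the stand. Origin: on the bench, under its handle. Leave alone.
- foam_block: Half-carved block of pale turquoise foam, 130 x 85 x 55 mm, to the left of the stand. Origin: centre of its underside. Leave alone.

How it is judged:
On the way:
1. the flap is lifted off its rest by its pull bar (value of joint flap above 0.3 rad and contact force between the fingers and pull_bar above 1 N), for 0.2 s.
At the end, for the whole second after the job is handed in: Through the last second the caster's centre of mass is straight above the hinge pin, within 7 mm to either side, the flap is still (under 0.08 rad/s) and the fingers still grip its pull bar (over 2 N) (x of caster_weight in the frame of hinge between -0.007 and 0.007 m and z of caster_weight in the frame of hinge above 0.04 m and velocity of joint flap between -0.08 and 0.08 rad/s and contact force between the fingers and pull_bar above 2 N); the arm keeps its last pose, push and grip.
It fails at once if the flap drops or is flung (velocity of joint flap above 3 rad/s or velocity of joint flap below -3 rad/s).
It fails at once if the flap goes over to the far side (value of joint flap above 1.75 rad).
It fails at once if a bystander is disturbed (distance of any of paint_jar, hammer, foam_block from where it was at the start of the episode above 0.03 m).
It also fails if it takes over 34 s, if anything falls off the work surface, if the arm or the gripper's body presses on something with over 40 N, if the wrist force passes 120 N, or if a joint passes its speed limit or range.

ROBOT

A 6-joint arm with a two-finger parallel gripper is mounted at the origin on the work surface. World frame = base frame: x ahead of the robot, y to its left, z up, the work surface at z = 0. Lengths are in m, angles in rad, forces in N, time in s.
With the tool pointing down it reaches from about 0.425 to 0.95 m from the base axis. Payload 3.5 kg.
Tool frame: the origin (TCP) lies midway between the tips of the shut fingers; the grasp point (between the pads) lies 19 mm behind it (ctrl.tcp_to_grasp is the distance from the TCP to the grasp point, in m); z points along the fingers, x is the direction in which the jaws open and shut, and the axes are right-handed (so a half turn about z gives the same grasp; the last joint's range is limited). The gripper opens to 85 mm and grips with 20 to 120 N. Pads are 22 mm wide; open, the fingers measure 114 mm over their backs; the gripper's body (76 mm by 85 mm) begins 54 mm behind the grasp point. The pads swing forward as they close: fully open they stand 13 mm farther back than shut.
Start: joints at [-1.363, 0.286, 1.577, -0, 1.279, -0.15], TCP at [0.236, -0.632, 0.231] pointing down, gripper open.
Joint ranges: [-2.77, 2.77], [-0.9, 2.22], [0.21, 2.48], [-1.53, 4.67], [0.24, 2.81], [-2.84, 2.84]. Speed limits (rad/s): [2.79, 2.79, 3.14, 3.14, 3.14, 3.14].

INTERFACE

Orientations are given as a unit quaternion [x, y, z, w].
In Python, from plant import ctrl, cams, workorder, spotter gives the robot as it stands. The module is installed in compiled form; this text tells all that it offers.
- The arm moves only by the tool send_rows, never from a script. Its argument "motion" is one flat list of numbers, 5 for each row, row after row: the shift along the tool's x, y, z in cm, then the turn about the tool's z in rad, then the finger opening in cm, from 0 to 8.54. In form: [tx, ty, tz, spin, gripper, tx, ty, tz, spin, gripper, ...]. A call has 1 to 12 rows; each row shifts and turns the pose as measured when the row begins, along the tool's axes as they then stand; what a row does not reach is not made up. A row lasts 1/10 s, in which the tool goes at most 50 mm and 8.59 degrees, less where a joint would pass 70% of its speed; a pose out of reach is approached as far as the arm can. A call is refused whole if a number of a shift passes 5 or a number of a turn 0.15, either way. A call with a gripper value outside its range is refused whole. The fingers move at their own pace and stop on an object; "grip_force" is the grip in N (left out, the last holds). Time passes only in rows, so rows that do not move let the fingers close. It gives the time, the measured TCP pose, the force and the opening at its end, in the units of the state.
- ctrl.get_state(): the state, without advancing time (a new reading comes with each control period).
- cams.read_camera(name): name is "scene" or "top" or "wrist"; returns (picture, depth): 420x560x3 uint8, red, green, blue; 420x560 float32, m along the optical axis (not along the pixel's ray), 0 where there is no reading.
- cams.camera_params(name): a dict with "fx", "fy", "cx", "cy" (pixels), "k1" (the pictures are not rectified: a ray, as slopes to the right and down, at radius r is drawn at 1 + k1 r^2 times it, then the intrinsics apply), "xyz" and "attitude" of the camera in the world; the wrist camera has in their place "mount" (4x4, takes a point from camera to tool coordinates, whose origin is the TCP and whose axes are the tool frame's). Camera axes: x right, y down, z forward; pixel columns grow to the right and rows downward; lengths in m; the calibration is good to about 2 mm. A picture is of the moment at which its call begins: read the wrist's pose just before it. camera_params takes no time and is no camera call.
- workorder.sign_off(): hands the job in, once; it reports no verdict.
Trained networks look in the newest picture that a camera, given by its name, has taken for a name from the list of things; names that differ only in an ending like _2 or _b are one class to them, and where a whole thing is asked for, a point or a joint stands for the part that bears it (a point fixed in the world has none). Each returns a list of dicts, best first, with "conf" (0 to 1); they miss things now and then, are a little off and sometimes report something else, mostly with a low value. They report only what shows in the picture. A call takes as long as a camera call.
- spotter.trace(target, camera): "mask" (420x560 bool, what is visible of it) and "bbox" ([left, top, width, height] in pixels, round what is visible of it).
The state is a dict: "time": time; "qpos": joint angles; "dq": joint speeds; "joint_efforts": joint torques, N m; "eef_pos": TCP position; "tcp_rot": TCP orientation; "contact_force": force on the tool from outside, world axes, zero at the start; "wrist_torque": the same for the moment, N m; "opening": opening from 0.0 (shut) to 1.0 (fully open).
Only numpy, scipy, OpenCV 4.12 (cv2) and the standard library are available. Lean on these libraries where they do the work, as an engineer would, in place of code of your own. Each camera call takes 0.05 s, during which the arm holds its last target.

## Working session

There is one attempt and no reset: what is moved stays moved. The work goes in short steps, Python scripts to look and compute and a tool call to move; the robot and the scene stay as the last step left them, time stands still between calls to the robot, and variables do not carry over. Pictures are saved under pics/ and viewed, and the job is handed in when it is done.

Besides the shell and the picture viewer there is one more tool, called after "Emit:" in YAML: its name, and indented under it one key for each argument. send_rows: Moves the arm, as the interface text tells. Its arguments: {"type":"object","properties":{"motion":{"type":"array","items":{"type":"number"}},"grip_force":{"type":"number"}},"required":["motion"]}

```bash
ls; mkdir -p pics
cat > h.py <<'E'
import numpy as np, cv2
from scipy.spatial.transform import Rotation as R
from plant import ctrl, cams, workorder, spotter
def save(n,p): cv2.imwrite('pics/'+n+'.png', p[:,:,::-1])
def pts(cam,d,us,vs,st=None):
    P=cams.camera_params(cam)
    x=(np.asarray(us,float)-P['cx'])/P['fx']; y=(np.asarray(vs,float)-P['cy'])/P['fy']
    xd,yd=x.copy(),y.copy()
    for _ in range(20):
        r2=x*x+y*y; x=xd/(1+P['k1']*r2); y=yd/(1+P['k1']*r2)
    z=d[np.asarray(vs,int),np.asarray(us,int)]
    c=np.stack([x*z,y*z,z],-1)
    if 'mount' in P:
        M=np.array(P['mount']); c=c@M[:3,:3].T+M[:3,3]
        return c@R.from_quat(st['tcp_rot']).as_matrix().T+np.array(st['eef_pos'])
    A=np.array(P['attitude'])
    Rm=A if A.shape==(3,3) else R.from_quat(A).as_matrix()
    return c@Rm.T+np.array(P['xyz'])
E
python3 - <<'E'
from h import *
print(ctrl.get_state()); print(ctrl.tcp_to_grasp)
for n in ['scene','top','wrist']: print(n,cams.camera_params(n))
for n in ['scene','top']:
    p,d=cams.read_camera(n); save(n+'0',p); np.savez(n+'0',p=p,d=d)
    for t in ['pull_bar','caster_weight','ballast','flap','stand']:
        for r in spotter.trace(t,n)[:2]:
            m=r['mask']; v,u=np.nonzero(m&(d>0)); q=pts(n,d,u,v)
            print(n,t,round(r['conf'],2),r['bbox'],len(u),q.mean(0).round(3),np.median(q,0).round(3), q.min(0).round(3),q.max(0).round(3))
            np.save(f'm_{n}_{t}.npy',m) if r['conf']>.5 else 0
print(ctrl.get_state()['time'])
E
```

```text
pics
{'time': 0.0, 'qpos': array([-1.36299826e+00,  2.87196650e-01,  1.57815494e+00,  4.81743032e-05,
        1.27857202e+00, -1.50005832e-01]), 'dq': array([-0.00025042,  0.00229351,  0.00114769,  0.00038031,  0.00114335,
        0.00127839]), 'joint_efforts': array([ 1.70171870e-05, -4.05984664e+01, -2.92625266e+01, -1.46999441e-04,
        5.85648901e-03,  3.24617837e-06]), 'eef_pos': array([ 0.23629876, -0.63160549,  0.22993844]), 'tcp_rot': array([ 8.21645659e-01, -5.69997415e-01, -8.31756468e-04, -8.16730717e-04]), 'contact_force': array([-0.65714597, -0.36379067, -0.32654927]), 'wrist_torque': array([-0.02113607, -0.02635931, -0.01914878]), 'opening': 0.9960015822410718}
0.0187
scene {'fx': 516.5993254579323, 'fy': 516.5993254579323, 'cx': 287.03569178043296, 'cy': 208.96369842536558, 'k1': -0.09137488687732326, 'xyz': array([ 1.31270457, -0.64450491,  1.18887793]), 'attitude': array([ 0.84638703,  0.39690781, -0.14380378, -0.32467468])}
top {'fx': 504.6215955880363, 'fy': 504.6215955880363, 'cx': 278.9115608984065, 'cy': 210.48253652669888, 'k1': -0.1857793881776728, 'xyz': a
[... 1461 characters left out ...]
caster_weight 0.83 [308.4, 193.6, 14.6, 23.3] 353 [ 0.592 -0.132  0.126] [ 0.591 -0.13   0.135] [ 0.56  -0.169  0.084] [ 0.635 -0.101  0.169]
top ballast 0.67 [280.3, 157.7, 63.1, 94.0] 2886 [ 0.616 -0.124  0.094] [ 0.617 -0.123  0.092] [ 0.454 -0.226 -0.006] [ 0.772 -0.028  0.169]
top ballast 0.26 [269.5, 157.8, 76.4, 94.3] 4351 [ 0.618 -0.119  0.072] [ 0.618 -0.119  0.09 ] [ 0.454 -0.252 -0.013] [0.785 0.014 0.169]
top flap 0.81 [283.6, 157.5, 60.4, 93.8] 2842 [ 0.618 -0.124  0.095] [ 0.618 -0.123  0.092] [ 0.454 -0.235  0.003] [ 0.768 -0.028  0.169]
top stand 0.34 [373.4, 183.7, 53.6, 69.7] 668 [ 0.577 -0.432  0.023] [ 0.582 -0.426  0.024] [ 0.452 -0.53  -0.009] [ 0.69  -0.341  0.04 ]
0.6
```

Run:
```python
from h import *
for n,(a,b,c,e) in {'top':(120,290,180,460),'scene':(140,330,150,420)}.items():
    p=np.load(n+'0.npz')['p'][a:b,c:e]; cv2.imwrite(f'pics/{n}c.png',cv2.resize(p[:,:,::-1],None,fx=2.8,fy=2.8,interpolation=cv2.INTER_CUBIC))
```

```text
(no output)
```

View pics/topc.png

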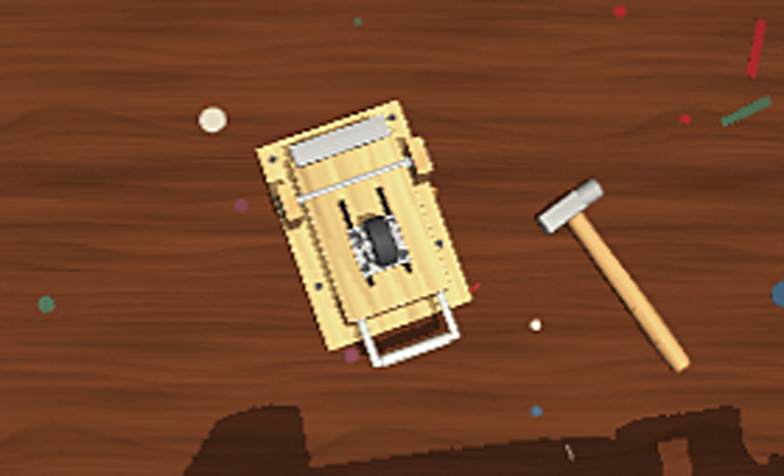

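View pics/scenec.png

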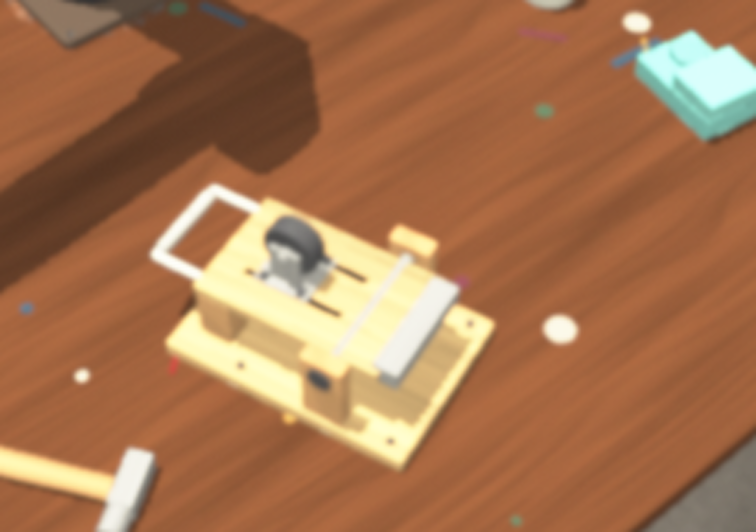

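View pics/top0.png

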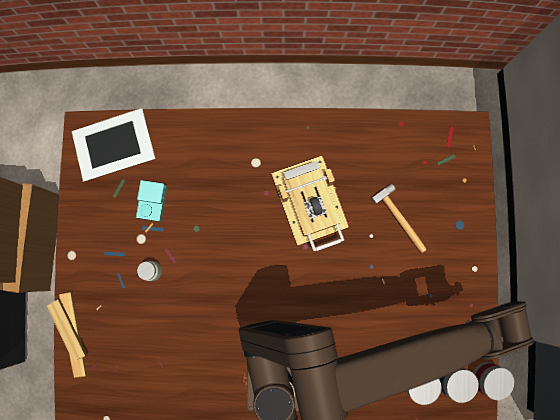

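The top view shows the stand centred near pixel (312,200), yawed about 20°, with the bar toward the robot at (326,243). The hammer is well off to the right and the foam block and jar to the left. Next I measure it accurately.

Run:
```python
from h import *
z=np.load('top0.npz'); d=z['d']
vv,uu=np.mgrid[150:260,265:360]; u=uu.ravel(); v=vv.ravel(); k=d[v,u]>0; u=u[k];v=v[k]
q=pts('top',d,u,v)
print(np.median(q[q[:,2]<.008],0))
b=q[(q[:,2]>.082)&(q[:,2]<.108)]; w=np.hypot(b[:,0]-.62,b[:,1]+.13)<.2; b=b[w]
np.save('b.npy',b)
for lo,hi in [(.082,.099),(.099,.12),(.12,.2),(.012,.026)]:
    s=q[(q[:,2]>lo)&(q[:,2]<hi)]; r=cv2.minAreaRect(s[:,:2].astype(np.float32)*1000); print(lo,hi,len(s),r,s.mean(0).round(4))
m=np.load('m_top_pull_bar.npy'); v,u=np.nonzero(m&(d>0)); s=pts('top',d,u,v); s=s[s[:,2]>.07]
r=cv2.minAreaRect(s[:,:2].astype(np.float32)*1000);print('bar',r,np.median(s,0))
P=cams.camera_params('scene')
```

```text
[ 5.98719452e-01 -1.47725022e-01  3.02561973e-04]
0.082 0.099 2433 ((601.9765014648438, -131.78573608398438), (287.34283447265625, 190.67393493652344), 20.31574058532715) [ 0.6175 -0.1244  0.0916]
0.099 0.12 337 ((603.5311279296875, -133.50389099121094), (281.0306396484375, 189.55239868164062), 21.867544174194336) [ 0.6652 -0.1093  0.1035]
0.12 0.2 201 ((620.111328125, -102.9729995727539), (135.62876892089844, 49.05222702026367), 51.503265380859375) [ 0.5941 -0.1317  0.149 ]
0.012 0.026 1199 ((613.6083984375, -136.89178466796875), (303.58258056640625, 361.1236267089844), 89.38758850097656) [ 0.6155 -0.112   0.0185]
bar ((472.79913330078125, -177.14205932617188), (13.811418533325195, 78.40933990478516), 19.52143669128418) [ 0.47330873 -0.17651818  0.09060424]
```

Emit:
send_rows:
  motion: [-2.9, -3.2, 0, 0, 8.5, -2.9, -3.2, 0, 0, 8.5, -2.9, -3.2, 0, 0, 8.5, -2.9, -3.2, 0, 0, 8.5, -2.9, -3.2, 0, 0, 8.5, -2.9, -3.2, 0, 0, 8.5, -2.9, -3.2, 0, 0, 8.5, -2.9, -3.2, 0, 0, 8.5, -2.9, -3.2, 0, 0, 8.5, -2.9, -3.2, 0, 0, 8.5, -2.9, -3.2, 0, 0, 8.5, -2.9, -3.2, 0, 0, 8.5]
  grip_force: 60

```text
time: 1.8
eef_pos: [0.4811, -0.1609, 0.2323]
tcp_rot: [0.818, -0.575, 0.004, 0.001]
contact_force: [0.0, 0.7, -0.1]
opening: 0.994
```

Emit:
send_rows:
  motion: [0, 0, 0, -0.14, 8.5, 0, 0, 0, -0.14, 8.5, 0, 0, 0, -0.14, 8.5, 0, 0, 0, -0.14, 8.5, 0, 0, 0, -0.14, 8.5, 0, 0, 0, -0.14, 8.5, 0, 0, 0, -0.14, 8.5, 0, 0, 0, -0.14, 8.5, 0, 0, 0, -0.14, 8.5, 0, 0, 0, -0.14, 8.5, 0, 0, 0, -0.14, 8.5, 0, 0, 0, 0, 8.5]

```text
time: 3.0
eef_pos: [0.484, -0.1535, 0.2352]
tcp_rot: [0.981, 0.194, 0.005, 0.005]
contact_force: [0.5, 0.3, -0.1]
opening: 0.994
```

```bash
cat > look.py <<'E'
from h import *
import sys
st=ctrl.get_state(); p,d=cams.read_camera('wrist'); n=sys.argv[1]; save(n,p); np.savez(n,p=p,d=d,e=st['eef_pos'],r=st['tcp_rot'])
print(st['time'],st['eef_pos'],R.from_quat(st['tcp_rot']).as_matrix().round(3).tolist(),st['opening'],st['contact_force'],st['wrist_torque'])
E
python3 look.py w1
```

```text
3.0 [ 0.48397743 -0.1534908   0.23522798] [[0.925, 0.381, 0.012], [0.381, -0.925, -0.008], [0.008, 0.012, -1.0]] 0.9944682612860786 [ 0.48146231  0.32757805 -0.14791849] [0.04122423 0.01851537 0.0018292 ]
```

View pics/w1.png

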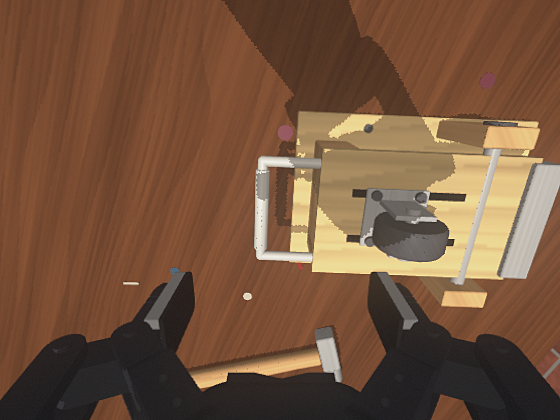

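The wrist view shows the pull bar vertical at (262,208), the caster wheel at (410,238) and the pin line from (495,150) to (460,283). I'll convert these to 3D.

Run:
```python
from h import *
z=np.load('w1.npz'); p,d=z['p'],z['d']; st=dict(eef_pos=z['e'],tcp_rot=z['r'])
for t in ['pull_bar','caster_weight','ballast']:
    for r in spotter.trace(t,'wrist')[:2]: 
        print(t,round(r['conf'],2),r['bbox'],r['mask'].sum()); 
        if r['conf']>.4: np.save(f'mw_{t}.npy',r['mask'])
vv,uu=np.mgrid[90:310,240:560]; u=uu.ravel(); v=vv.ravel(); k=d[v,u]>0; u=u[k];v=v[k]
q=pts('wrist',d,u,v,st)
np.savez('w1q',q=q,u=u,v=v)
# board top plane pts
def box(a,b,c,e): return (u>=a)&(u<b)&(v>=c)&(v<e)
s=q[box(330,350,170,250)|box(325,400,150,175)]; print('board',np.median(s,0),s.std(0))
s=q[box(259,266,175,245)]; print('bar strip',np.median(s,0), len(s))
# line of bar
for lo in range(165,255,15):
    s=q[box(258,268,lo,lo+8)]; s=s[s[:,2]>.07]; print(lo,s.mean(0).round(4),s[:,2].max().round(4),len(s))
print('table',np.median(q[box(300,400,60,110)],0))
cv2.imwrite('pics/w1c.png',cv2.resize(p[100:310,240:560,::-1],None,fx=2.5,fy=2.5,interpolation=cv2.INTER_CUBIC))
```

```text
pull_bar 0.77 [252.6, 170.3, 18.0, 79.3] 1182
caster_weight 0.9 [356.4, 187.0, 95.8, 76.2] 5193
ballast 0.92 [254.3, 144.7, 303.5, 139.4] 31277
board [ 0.54423007 -0.10715462  0.0902503 ] [0.01634635 0.03062739 0.00426033]
bar strip [ 0.47326213 -0.17289744  0.09061137] 490
165 [ 0.459  -0.1352  0.0888] 0.0911 80
180 [ 0.4642 -0.1484  0.0903] 0.0918 80
195 [ 0.4697 -0.1624  0.0901] 0.0924 80
210 [ 0.4753 -0.177   0.09  ] 0.0919 80
225 [ 0.4812 -0.192   0.0899] 0.0926 80
240 [ 0.4867 -0.2077  0.0899] 0.0921 72
table [ 0.52550532 -0.04126018 -0.00089677]
```

View pics/w1c.png

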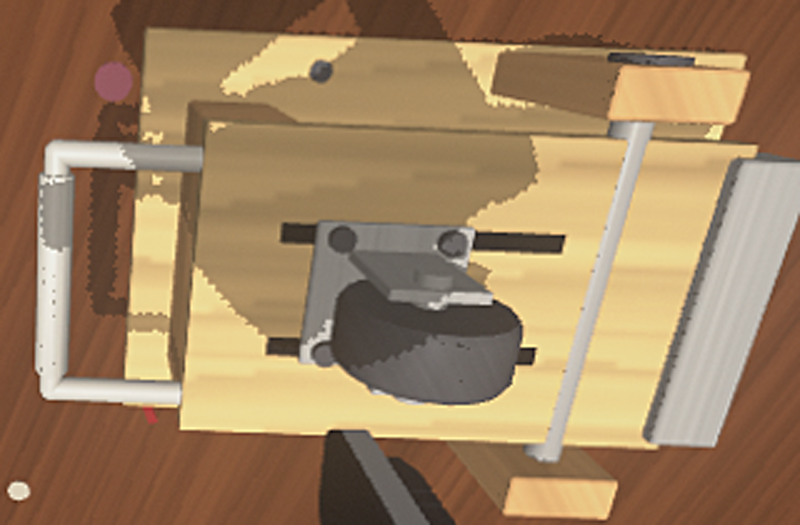

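Run:
```python
from h import *
from scipy.optimize import least_squares
z=np.load('w1.npz'); p,d=z['p'].astype(int),z['d']; Z=np.load('w1q.npz'); q,u,v=Z['q'],Z['u'],Z['v']
# bar line
mb=np.load('mw_pull_bar.npy'); b=q[mb[v,u]&(q[:,2]>.085)]
c=b.mean(0); e=np.linalg.svd(b[:,:2]-c[:2])[2][0]; e=e*np.sign(e[1]); ax=np.array([e[1],-e[0]]); print('bar c',c,'yaw',np.degrees(np.arctan2(ax[1],ax[0])),'ext',np.ptp((b[:,:2]-c[:2])@e))
t=(b[:,:2]-c[:2])@e; barmid=c[:2]+e*(t.max()+t.min())/2; print('barmid',barmid)
# board edges yaw: board top points
s=q[(abs(q[:,2]-.0905)<.004)]; r=cv2.minAreaRect(s[:,:2].astype(np.float32)*1000); print(r)
for yaw in [np.arctan2(ax[1],ax[0])]:
    X=np.array([np.cos(yaw),np.sin(yaw)]);Y=np.array([-X[1],X[0]])
    L=np.c_[(q[:,:2]-barmid)@X,(q[:,:2]-barmid)@Y,q[:,2]]
    g=p[v,u]
    # board y extents and front edge
    s=L[(abs(L[:,2]-.0905)<.004)&(L[:,0]>.07)&(L[:,0]<.15)]; print('board y',np.percentile(s[:,1],[.5,99.5]))
    for y0 in [-.04,-.02,0,.02,.04]:
        s=L[(abs(L[:,2]-.0905)<.003)&(L[:,0]>.03)&(abs(L[:,1]-y0)<.005)]; print('front edge',y0,s[:,0].min())
    # pin: bumps z? 
    for y0 in [-.05,-.03,-.01,.01,.03,.05]:
        k=(L[:,0]>.19)&(L[:,0]<.235)&(abs(L[:,1]-y0)<.006)&(L[:,2]>.08); s=L[k]; o=s[:,2]>np.median(s[:,2])+.0008
        gr=g[k]; sat=gr.max(1)-gr.min(1); w=sat<25
        print('pin',y0,len(s),s[w,0].mean() if w.any() else None,w.sum(),s[w,2].mean() if w.any() else None,s[w,0].min() if w.any() else 0,s[w,0].max() if w.any() else 0)
    # cheek tops
    s=L[(abs(L[:,2]-.105)<.004)&(L[:,0]>.17)&(L[:,0]<.25)&(abs(L[:,1])>.07)]
    for sg in (-1,1):
        k=s[s[:,1]*sg>0]; print('cheek',sg,len(k),np.percentile(k[:,0],[1,99]),np.percentile(k[:,1],[1,99]))
    # wheel
    k=(g.max(1)<95)&(g.max(1)-g.min(1)<20)&(L[:,2]>.105)&(L[:,0]>.08)&(L[:,0]<.22)&(L[:,1]>-.06)
    W=L[k]; print('wheel',len(W),W.min(0),W.max(0))
    np.save('W.npy',W)
    top=W[W[:,2]>W[:,2].max()-.006]; print('top',top.mean(0),top.min(0),top.max(0))
    def f(a):
        ps=a[2]; xx=(W[:,0]-a[0])*np.cos(ps)+(W[:,1]-a[3])*np.sin(ps); yy=-(W[:,0]-a[0])*np.sin(ps)+(W[:,1]-a[3])*np.cos(ps)
        dd=np.c_[np.hypot(xx,W[:,2]-a[1])-.03, abs(yy)-.012]
        return np.where((dd<0).all(1), dd.max(1), np.hypot(*np.maximum(dd,0).T))
    for ps in (-.3,0,.3):
        o=least_squares(f,[.14,.131,ps,0],loss='soft_l1',f_scale=.002); print('fit',o.x,np.sqrt(np.mean(f(o.x)**2)))
```

```text
bar c [ 0.47252992 -0.17389046  0.08957203] yaw 19.715487597285303 ext 0.0842402423338881
barmid [ 0.47330475 -0.17605265]
((600.7139282226562, -131.7438201904297), (286.22119140625, 184.21322631835938), 22.607267379760742)
board y [-0.06401231  0.06441814]
front edge -0.04 0.05472177060128986
front edge -0.02 0.05473193731332658
front edge 0 0.054709189843786254
front edge 0.02 0.05468585298184381
front edge 0.04 0.05480754919899008
pin -0.05 431 0.21449595938552907 56 0.09106873878139413 0.211492050705755 0.21777448398250449
pin -0.03 455 0.20963157155857956 85 0.0909508595450838 0.1901801137637506 0.2181815478063325
pin -0.01 495 0.2143864581682136 64 0.09121034323158586 0.21133976667424212 0.21811258490542765
pin 0.01 532 0.2143192640878778 73 0.09118630809962999 0.21165954140361984 0.21776343717681548
pin 0.03 566 0.2092201269258586 106 0.09107708151274511 0.19033702811557768 0.21774643034228988
pin 0.05 606 0.21457522958869477 86 0.09084484404577645 0.2112457617190575 0.21800958577664262
cheek -1 740 [0.19208485 0.23589474] [-0.09142887 -0.072497  ]
cheek 1 1184 [0.19221038 0.23586704] [0.07324749 0.09149569]
wheel 1575 [ 0.09995905 -0.01211894  0.10650269] [0.15791698 0.02155088 0.16065187]
top [0.12490848 0.00518453 0.15643685] [ 0.11166929 -0.01211894  0.15468028] [0.14745869 0.01233566 0.16065187]
fit [ 0.13051329  0.12988939 -0.00536701 -0.00020297] 0.0012132302568180439
fit [ 0.13051329  0.12988939 -0.00536701 -0.00020297] 0.001213230256962648
fit [ 0.13051329  0.12988939 -0.00536701 -0.00020297] 0.0012132302585915581
```

Emit:
send_rows:
  motion: [-0.9, 0.8, 0, 0.047, 4, -0.9, 0.8, 0, 0, 4, 0, 0, 2, 0, 4, 0, 0, 2, 0, 4, 0, 0, 2, 0, 4, 0, 0, 2, 0, 4, 0, 0, 0, 0, 4]

```text
time: 3.9
eef_pos: [0.4716, -0.1825, 0.1544]
tcp_rot: [0.987, 0.163, 0.006, 0.007]
contact_force: [0.4, 0.3, -0.1]
opening: 0.471
```

```bash
cat > rel.py <<'E'
from h import *
st=ctrl.get_state(); M=R.from_quat(st['tcp_rot']).as_matrix(); e=np.array(st['eef_pos'])
g=e-M[:,2]*ctrl.tcp_to_grasp
yaw=np.radians(19.72); X=np.array([np.cos(yaw),np.sin(yaw),0]);Y=np.array([-X[1],X[0],0])
bm=np.array([.47330,-.17605,.085]); h=bm+.215*X
r=g-h; print('t',st['time'],'grasp in stand: x %.4f y %.4f z %.4f (hinge rel)'%(r@X,r@Y,r[2]),'theta',np.arctan2(r[2],-r@X),'rad',np.hypot(r[2],r@X))
print('to bar, tool axes cm',((bm-g)@M*100).round(2),'yaw',np.degrees(np.arctan2(M[1,0],M[0,0])),'tilt',M[2].round(3),'op',st['opening'],'F',st['contact_force'].round(2))
th=1.148; T=h+.215*(-np.cos(th)*X+np.sin(th)*np.array([0,0,1])); print('to target tool cm',((T-g)@M*100).round(2))
E
python3 rel.py; python3 look.py w2
```

```text
t 3.9 grasp in stand: x -0.2189 y -0.0052 z 0.0881 (hinge rel) theta 0.3827507356801302 rad 0.2359959651634773
to bar, tool axes cm [ 0.3  -0.66  8.81] yaw 18.76066475736501 tilt [ 0.009  0.016 -1.   ] op 0.4707757486904234 F [ 0.39  0.28 -0.12]
to target tool cm [ 13.16  -0.57 -10.68]
3.9 [ 0.47161636 -0.18245839  0.15444137] [[0.947, 0.321, 0.014], [0.322, -0.947, -0.012], [0.009, 0.016, -1.0]] 0.4707757486904234 [ 0.39247286  0.27702632 -0.12292888] [ 0.01886307 -0.03152681 -0.03841665]
```

View pics/w2.png

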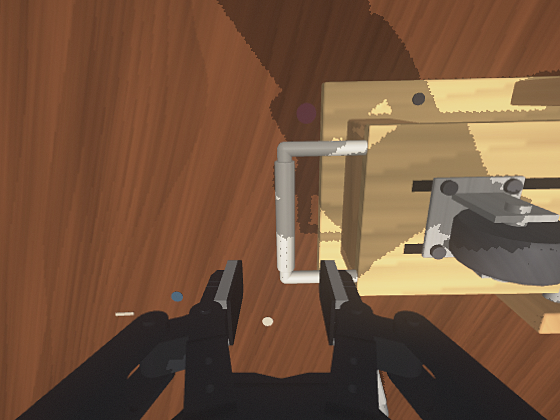

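The bar, at x≈286, is centred between the fingers, at x≈240 and 325. I'm descending.

Emit:
send_rows:
  motion: [0.15, -0.3, 2, -0.015, 4, 0.15, -0.3, 2, 0, 4, 0, 0, 2, 0, 4, 0, 0, 1.5, 0, 4, 0, 0, 1.0, 0, 4, 0, 0, 0, 0, 4]

```text
time: 4.55
eef_pos: [0.4803, -0.1841, 0.0785]
tcp_rot: [0.986, 0.168, 0.013, 0.014]
contact_force: [0.0, -0.3, 0.2]
opening: 0.467
```

```bash
python3 rel.py
```

```text
t 4.55 grasp in stand: x -0.2115 y -0.0093 z 0.0122 (hinge rel) theta 0.057598464098191325 rad 0.211858998920761
to bar, tool axes cm [-0.38 -0.97  1.18] yaw 19.40483491599327 tilt [ 0.021  0.032 -0.999] op 0.46716553828578344 F [ 0.04 -0.25  0.22]
to target tool cm [ 12.71  -0.42 -18.14]
```

Emit:
send_rows:
  motion: [-0.3, -0.8, 1.2, 0, 4, 0, 0, 0, 0, 4]

```text
time: 4.75
eef_pos: [0.4759, -0.1785, 0.0674]
tcp_rot: [0.986, 0.168, 0.014, 0.015]
contact_force: [-1.0, 0.8, -0.5]
opening: 0.469
```

```bash
python3 rel.py
```

```text
t 4.75 grasp in stand: x -0.2138 y -0.0025 z 0.0010 (hinge rel) theta 0.00487258485392432 rad 0.21376531135106586
to bar, tool axes cm [-0.13 -0.25  0.09] yaw 19.367303599193633 tilt [ 0.023  0.034 -0.999] op 0.4691925727937526 F [-1.05  0.85 -0.49]
to target tool cm [ 13.     0.33 -19.21]
```

Emit:
send_rows:
  motion: [0, 0, 0, 0, 0, 0, 0, 0, 0, 0, 0, 0, 0, 0, 0, 0, 0, 0, 0, 0, 0, 0, 0, 0, 0]
  grip_force: 60

```text
time: 5.25
eef_pos: [0.4748, -0.1789, 0.0683]
tcp_rot: [0.985, 0.169, 0.013, 0.016]
contact_force: [0.0, -0.8, -2.2]
opening: 0.137
```

```bash
python3 rel.py
```

```text
t 5.25 grasp in stand: x -0.2149 y -0.0026 z 0.0020 (hinge rel) theta 0.00915615111835571 rad 0.21492973804996007
to bar, tool axes cm [-0.01 -0.26  0.19] yaw 19.512676737568686 tilt [ 0.02   0.035 -0.999] op 0.13725334731057331 F [ 0.04 -0.84 -2.22]
to target tool cm [ 13.05   0.38 -19.16]
```

Emit:
send_rows:
  motion: [0.05, 0, -1.7, 0, 0, 0.2, 0, -1.7, 0, 0, 0.3, 0, -1.7, 0, 0, 0.4, 0, -1.65, 0, 0, 0.5, 0, -1.65, 0, 0]

```text
time: 5.75
eef_pos: [0.4919, -0.173, 0.1546]
tcp_rot: [0.985, 0.168, 0.022, 0.019]
contact_force: [12.3, 0.2, -8.0]
opening: 0.143
```

```bash
python3 rel.py
```

```text
t 5.75 grasp in stand: x -0.1971 y -0.0025 z 0.0882 (hinge rel) theta 0.4207841281736277 rad 0.21598104594752132
to bar, tool axes cm [-2.12 -0.64  8.73] yaw 19.365813348681236 tilt [ 0.038  0.046 -0.998] op 0.1430184869345967 F [12.34  0.19 -8.  ]
to target tool cm [ 11.29   0.16 -10.37]
```

Emit:
send_rows:
  motion: [0.85, 0, -1.5, 0, 0, 0.95, 0, -1.45, 0, 0, 1.05, 0, -1.35, 0, 0, 1.15, 0, -1.25, 0, 0, 0, 0, 0, 0, 0]

```text
time: 6.25
eef_pos: [0.5324, -0.1586, 0.2181]
tcp_rot: [0.985, 0.168, 0.027, 0.023]
contact_force: [1.1, 0.1, -2.0]
opening: 0.144
```

```bash
python3 rel.py
```

```text
t 6.25 grasp in stand: x -0.1543 y -0.0025 z 0.1518 (hinge rel) theta 0.7771157839674339 rad 0.21640719725589813
to bar, tool axes cm [-6.76 -1.03 14.85] yaw 19.407981402793904 tilt [ 0.046  0.055 -0.997] op 0.14396060503530933 F [ 1.09  0.06 -1.95]
to target tool cm [ 6.8  -0.06 -4.14]
```

Emit:
send_rows:
  motion: [0.95, 0, -0.85, 0, 0, 1.05, 0, -0.8, 0, 0, 1.1, 0, -0.7, 0, 0, 1.15, 0, -0.65, 0, 0, 0, 0, 0, 0, 0]

```text
time: 6.75
eef_pos: [0.5732, -0.144, 0.2525]
tcp_rot: [0.985, 0.168, 0.025, 0.025]
contact_force: [1.5, -2.5, -1.3]
opening: 0.144
```

```bash
python3 rel.py
```

```text
t 6.75 grasp in stand: x -0.1110 y -0.0024 z 0.1861 (hinge rel) theta 1.0331827970487293 rad 0.21668059515290028
to bar, tool axes cm [-11.17  -1.24  18.12] yaw 19.416100250822527 tilt [ 0.042  0.058 -0.997] op 0.14426294450320343 F [ 1.53 -2.48 -1.34]
to target tool cm [ 2.31 -0.2  -0.91]
```

Emit:
send_rows:
  motion: [0.8, 0, -0.35, 0, 0, 0.8, 0, -0.3, 0, 0, 0.6, 0, -0.2, 0, 0, 0, 0, 0, 0, 0]

```text
time: 7.15
eef_pos: [0.5947, -0.1363, 0.2645]
tcp_rot: [0.985, 0.168, 0.025, 0.026]
contact_force: [0.7, -2.3, 0.6]
opening: 0.141
```

```bash
python3 rel.py; python3 look.py w3
python3 - <<'E'
from h import *
p,d=cams.read_camera('scene'); save('s3',p); np.savez('s3',p=p,d=d)
cv2.imwrite('pics/s3c.png',cv2.resize(p[130:290,170:370,::-1],None,fx=3.5,fy=3.5,interpolation=cv2.INTER_CUBIC))
E
```

```text
t 7.15 grasp in stand: x -0.0880 y -0.0024 z 0.1981 (hinge rel) theta 1.1527016994425843 rad 0.21679999063630756
to bar, tool axes cm [-13.48  -1.32  19.24] yaw 19.4229166574683 tilt [ 0.04   0.059 -0.997] op 0.14068720544531552 F [ 0.7  -2.34  0.6 ]
to target tool cm [-0.03 -0.26  0.19]
7.15 [ 0.59472476 -0.13629594  0.26447357] [[0.942, 0.33, 0.057], [0.332, -0.942, -0.043], [0.04, 0.059, -0.997]] 0.14068720544531552 [ 0.70312505 -2.34180452  0.60489178] [-0.17443697 -0.0535777   0.04476617]
```

View pics/s3c.png

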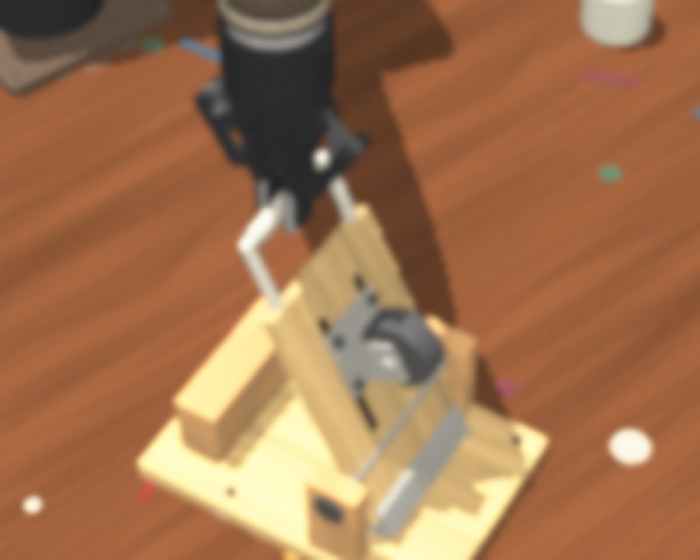

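View pics/w3.png

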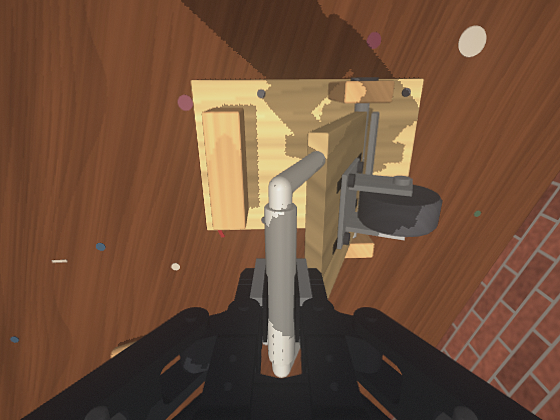

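The flap stands up with the bar gripped; the wrist view shows the wheel at (400,215) and the pin end at (362,105). I'll verify balance by fitting the wheel and the board plane in depth.

```bash
cat > chk.py <<'E'
from h import *
import sys
from scipy.optimize import least_squares
yaw=np.radians(19.72); X=np.array([np.cos(yaw),np.sin(yaw),0]);Y=np.array([-X[1],X[0],0])
h=np.array([.47330,-.17605,.085])+.215*X
for cam,f,(a,b,c,e) in [('wrist',sys.argv[1],(150,280,300,460)),('scene',sys.argv[2],(180,290,240,310))]:
    z=np.load(f+'.npz'); p,d=z['p'].astype(int),z['d']; st=dict(eef_pos=z['e'],tcp_rot=z['r']) if cam=='wrist' else None
    vv,uu=np.mgrid[a:b,c:e];u=uu.ravel();v=vv.ravel();k=d[v,u]>0;u,v=u[k],v[k]
    q=pts(cam,d,u,v,st)-h; L=np.c_[q@X,q@Y,q[:,2]]; g=p[v,u]
    k=(g.max(1)<100)&(g.max(1)-g.min(1)<18)&(abs(L[:,1])<.022)&(np.hypot(L[:,0]-.007,L[:,2]-.096)<.042)
    W=L[k]
    def F(o):
        dd=np.c_[np.hypot(W[:,0]-o[0],W[:,2]-o[1])-.03,abs(W[:,1]-o[2])-.012]
        return np.where((dd<0).all(1),dd.max(1),np.hypot(*np.maximum(dd,0).T))
    for x0 in (-.01,.007,.02):
        o=least_squares(F,[x0,.096,0],loss='soft_l1',f_scale=.002); 
        print(cam,len(W),'axle x,z,y',o.x.round(4),'rms',np.sqrt(np.mean(F(o.x)**2)).round(4),'expect .0073 .0960; com~',(o.x[:2]*38/1 if 0 else np.round(o.x[0]-.0073,4)))
    # board front face plane (woody, near -x side): fit by ransac line in x,z
    wd=(g[:,0]-g[:,2]>40)&(abs(L[:,1])<.07)&(L[:,2]>.0)&(L[:,2]<.17)&(abs(L[:,0]+L[:,2]/np.tan(1.15))<.02)
    B=L[wd]
    if len(B)>50:
        th=np.arctan2(B[:,2],-B[:,0]); n=B[:,0]*np.sin(1.1527)+B[:,2]*np.cos(1.1527); print(cam,'board n-offset pct',len(B),np.percentile(n,[5,25,50,75,95]).round(4))
        fa=B[n>.003]
        if len(fa)>50:
            vx=cv2.fitLine(fa[:,[0,2]].astype(np.float32),cv2.DIST_HUBER,0,.01,.01).ravel(); print('upper face angle',np.arctan2(abs(vx[1]),abs(vx[0])))
E
python3 chk.py w3 s3
```

```text
wrist 3687 axle x,z,y [0.0067 0.0945 0.0001] rms 0.003 expect .0073 .0960; com~ -0.0006
wrist 3687 axle x,z,y [0.0067 0.0945 0.0001] rms 0.003 expect .0073 .0960; com~ -0.0006
wrist 3687 axle x,z,y [0.0067 0.0945 0.0001] rms 0.003 expect .0073 .0960; com~ -0.0006
wrist board n-offset pct 4162 [-0.0053  0.0003  0.0047  0.005   0.0052]
upper face angle 1.1475929
scene 148 axle x,z,y [ 0.0067  0.0946 -0.0015] rms 0.0018 expect .0073 .0960; com~ -0.0006
scene 148 axle x,z,y [ 0.0067  0.0946 -0.0015] rms 0.0018 expect .0073 .0960; com~ -0.0006
scene 148 axle x,z,y [ 0.0067  0.0946 -0.0015] rms 0.0018 expect .0073 .0960; com~ -0.0006
scene board n-offset pct 1570 [-0.0028  0.0032  0.0048  0.0061  0.0077]
upper face angle 1.1476885
```

Both cameras put the centre of mass within 1 mm of balance, with the flap at about 1.148 rad. I'll hold for 0.3 s, check for drift, then hand in.

Emit:
send_rows:
  motion: [0, 0, 0, 0, 0, 0, 0, 0, 0, 0, 0, 0, 0, 0, 0]
  grip_force: 60

```text
time: 7.55
eef_pos: [0.5933, -0.1368, 0.2638]
tcp_rot: [0.985, 0.168, 0.024, 0.026]
contact_force: [-0.5, -1.5, 1.4]
opening: 0.142
```

```bash
python3 rel.py
python3 - <<'E'
from plant import ctrl,workorder
s=ctrl.get_state(); print(abs(s['dq']).max())
print(workorder.sign_off())
s=ctrl.get_state(); print(s['time'],s['eef_pos'],s['opening'],s['contact_force'])
E
```

```text
t 7.55 grasp in stand: x -0.0895 y -0.0025 z 0.1974 (hinge rel) theta 1.1451118507683542 rad 0.21676444954498172
to bar, tool axes cm [-13.29  -1.3   19.21] yaw 19.389065993226215 tilt [ 0.038  0.059 -0.998] op 0.14155364429492034 F [-0.45 -1.53  1.39]
to target tool cm [ 0.12 -0.25  0.13]
0.0052725520772923485
the job is handed in; nothing more can be done
None
the job is handed in; nothing more can be done
```

I gripped the pull bar at 60 N and swung the flap up to its balance point. I handed the job in at about 7.6 s with the bar still gripped and the flap held still.

- **Balance angle:** I measured the caster's centre of mass at 84.5 mm from the pin, which puts balance at 1.148 rad. The wrist and scene cameras both put the board at about 1.148 rad and the centre of mass about 0.6 mm from straight above the pin.
- **Steadiness:** In the final hold the arm's own pose gave about 1.145 rad, so it drifted about 0.008 rad (under 1 mm at the caster). Joint speeds stayed below 0.006 rad/s.
- **Tilt:** The tool leaned about 4° during the lift, with no visible effect on the grip.
- **Not checked:** I did not re-measure the jar, hammer and foam block at the end. The arm kept well clear of them.

No check failed, and the checks agreed with one another. The system gave no verdict.

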